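# Hold the rinsed cuvette in the photometer's light path

## Robot

A 7-joint arm with a two-finger parallel gripper is mounted at the origin on the work surface. World frame = base frame: x ahead of the robot, y to its left, z up, the work surface at z = 0. Lengths are in m, angles in rad, forces in N, time in s.
With the tool pointing down it reaches from about 0.4 to 0.875 m from the base axis. Payload 19.3 kg.
Tool frame: the origin (TCP) lies between the finger pads, 19 mm behind the fingertips; this is the grasp point; z points along the fingers, y is the line along which they close (so a half turn about z gives the same grasp; the last joint's range is limited). The gripper opens to 85 mm and grips with 20 to 120 N. Pads are 22 mm wide; open, the fingers measure 114 mm over their backs; the gripper's body (76 mm by 85 mm) begins 54 mm behind the grasp point. The pads swing forward as they close: fully open they stand 13 mm farther back than shut.
Start: joints at [1.227, 0.521, -0.036, 1.599, 0.021, 1.021, -0.113], TCP at [0.169, -0.602, 0.25] pointing down, gripper open.
Joint ranges: [-2.91, 2.91], [-0.3, 2.13], [-1.5, 1.42], [0.17, 2.43], [-1.26, 4.41], [0.16, 1.93], [-2.52, 2.52]. Speed limits (rad/s): [1.89, 1.89, 2.39, 2.39, 3.01, 3.01, 3.01].

## Interface

Orientations are given as [roll, pitch, yaw] about the fixed x, y, z axes, in that order (R = Rz(yaw) Ry(pitch) Rx(roll)).
In Python, from workcell import bot gives the robot as it stands.
- The arm moves only by the tool move_arm, never from a script. Its argument "moves" is a list that holds one entry, the list of rows, each a list of 7 numbers: the opening, from 0 (shut) to 1 (fully open), then the shift along the tool's x, y, z in units of 1000 mm (1.0 is 1000 mm), then the turn, a rotation vector about the tool's x, y, z in units of 2 pi rad (1.0 is 2 pi rad). A call has 1 to 5 rows; each row is the pose to reach, as a shift and turn from the pose commanded when the call began, along the tool's axes at that moment, turning the shorter way round; what a row does not reach only later rows make up. A row lasts 1/10 s, in which the tool goes at most 50 mm and 8.59 degrees, less where a joint would pass 70% of its speed; a pose out of reach is approached as far as the arm can. A call with a number of a shift or a turn outside -1 to 1 is refused whole. A call with a gripper value outside its range is refused whole. The fingers move at their own pace and stop on an object; "force" is the grip in N (left out, the last holds). Time passes only in rows, so rows that repeat a pose let the fingers close. It gives the time, the measured TCP pose, the force, the opening and the grip force at its end, in the units of the state.
- bot.observe(): the state, without advancing time (a new reading comes with each control period).
- bot.grab_frame(name): name is "scene" or "top" or "wrist"; returns the picture (480x640x3 uint8, red, green, blue); there is no depth.
- bot.camera_params(name): a dict with "vertical_fov" (degrees; the focal length in pixels is half the picture's height over the tangent of half this angle, whatever the lens; pixels are square), "cx", "cy" (the principal point, pixels), "R" (3x3) and "t" (3): a world point X has camera coordinates R X + t. Camera axes: x right, y down, z forward; pixel columns grow to the right and rows downward; lengths in m; the calibration is good to about 2 mm. A picture is of the moment at which its call begins: read the wrist's pose just before it. camera_params takes no time and is no camera call; for the wrist camera it gives the pose at the moment of the call.
- bot.job_done(): hands the job in; it is judged then, once.
The state is a dict: "clock": time; "qpos": joint angles; "qd": joint speeds; "joint_efforts": joint torques, N m; "position": TCP position; "tool_rot": TCP orientation; "force": force on the tool from outside, world axes, zero at the start; "moment": the same for the moment, N m; "grip_width": finger opening in m; "finger_force": force on a finger pad.
Only numpy, scipy, OpenCV 4.12 (cv2) and the standard library are available. Lean on these libraries where they do the work, as an engineer would, in place of code of your own. Each camera call takes 0.05 s, during which the arm holds its last target. There are 200 camera calls.

## Task

Take the blue-stoppered cuvette out of the rack, gripping it by its two long frosted faces only and never touching its clear end windows or its stopper, and dip its foot into the white rinse dish, clearly below the rim. Then hold it upright in the photometer's light path, midway between lamp and detector, squarely so that the beam goes in through the middle of one clear window and out of the other, and finish while still holding it there, touching nothing of the photometer. Leave everything else standing where it is.

Things in the scene. Friction and masses are not known exactly. Their poses are not given: they have to be found in the camera images.
- cuvette: Glass cuvette with the BLUE stopper, upright in any one of the rack's three pockets: 42 mm long (x axis) by 20 mm wide (y), 52 mm high, with stopper 60 mm; about 80 g. Origin: centre of underside, z up. White frosted faces look along +-y (20 mm apart, grip these), clear windows along +-x. Its lowest 14 mm sits in the pocket; a TCP 38 mm above the origin keeps the fingertips clear of the rack.
- cuvette_frosted: The frosted long walls of that cuvette, outer faces at y = +-10 mm, 40 mm long, from 4 to 52 mm height (same origin and axes as the cuvette).
- cuvette_windows: The clear end windows of that cuvette, outer faces at x = +-21 mm, 15.5 mm wide, from 4 to 52 mm height (same origin and axes as the cuvette). Must not be touched by the fingers.
- cuvette_stopper: Its blue stopper, 36 by 15.5 mm in plan (12 mm wide above), from 49 to 60 mm height (same origin and axes as the cuvette). Must not be touched by the fingers.
- cuvette_foot (a point): Centre of that cuvette's underside.
- cuvette_mid (a point): Middle of that cuvette's windows, 26 mm above its underside on its centre line; the beam should pass here along the cuvette's x axis.
- rack: Grey rack plate, 200 mm (its x axis) by 64 mm by 22 mm high, fixed to the table. Origin: centre of its underside. Three pockets at x = -64, 0 and +64 mm, 14 mm deep (floor 8 mm above the table), 1.5 mm play all round the cuvettes, whose long axes lie along the rack's x axis.
- cuvette_red: Cuvette of the same make with a RED stopper in another pocket of the rack; leave it.
- cuvette_yellow: Cuvette of the same make with a YELLOW stopper in the third pocket of the rack; leave it.
- dish: White round open rinse dish (empty), 84 mm outside diameter at the rim, 4 mm walls, inner radius 36 mm at the rim and 28 mm at the floor, 36 mm high, inner floor about 5 mm above the table, 150 g, standing loose. Origin: centre of its underside.
- dish_rim (a point): Centre of the dish's mouth, 36 mm above the table, z up.
- photometer: Fixed open photometer: aluminium base 100 mm (x) by 264 mm (y), 12 mm high; white lamp housing (orange lens) at its +y end, grey detector housing (black eye) at -y, each 70 by 60 mm, tops 100 mm high, 140 mm apart (lenses stick 6 mm into the gap). Beam along y, 70 mm above the table, over a red line on the base; a red cross line marks midway. Origin: centre of underside.
- beam_mid (a point): Point on the beam midway between lamp and detector, 70 mm above the table; its y axis is the beam, z up. The cuvette's windows should face along this y axis (either way round).
- jar: Small amber jar with black cap, 44 mm diameter, 60 mm high, origin at its underside; bystander.
- marker: Black marker pen lying on the table, 130 mm long (x axis), 14 mm thick, origin at its underside; bystander.
Mind the look-alikes: they are no part of the job. What is shaped like the cuvette but black, green or orange is not meant.

How it is judged:
By the outcome, as a careful person would: the job done as asked, in the order asked, and still so for the second after the job is handed in, while the arm keeps its last pose, push and grip.
It also fails if it takes over 50 s, if anything falls off the work surface, if the arm or the gripper's body presses on something with over 40 N, if the wrist force passes 120 N, or if a joint passes its speed limit or range.

## Working session

There is one attempt and no reset: what is moved stays moved. The work goes in short steps, Python scripts to look and compute and a tool call to move; the robot and the scene stay as the last step left them, time stands still between calls to the robot, and variables do not carry over. Pictures are saved under pics/ and viewed, at most 10 in all, crops included, and the job is handed in when it is done.

Besides the shell and the picture viewer there is one more tool, called after "Emit:" as a command line: name --argument value ..., lists and objects as JSON in quotes. move_arm: Moves the arm, as the interface text tells. Shifts and turns lie within -1 to 1; 1 stands for 1000 mm of shift or 2 pi rad of turn. Its arguments: {"type":"object","properties":{"moves":{"type":"array"},"force":{"type":"number"}},"required":["moves"]}

```bash
mkdir -p pics; ls
python3 - <<'E'
from workcell import bot
import cv2
for n in ["scene","top"]:
    im=bot.grab_frame(n); cv2.imwrite(f"pics/{n}0.png",im[:,:,::-1])
    p=bot.camera_params(n); print(n,p)
s=bot.observe(); print({k:s[k] for k in("clock","position","tool_rot","grip_width")})
E
```

```text
pics
scene {'vertical_fov': 42.552806779093174, 'cx': 319.4993098753461, 'cy': 236.15907999760606, 'R': array([[ 0.69905733,  0.71505286,  0.00427308],
       [ 0.42252988, -0.4082423 , -0.80920129],
       [-0.57687725,  0.56748359, -0.58751597]]), 't': array([-0.34000336, -0.20652962,  1.51136473])}
top {'vertical_fov': 48.9509892111322, 'cx': 331.27503939678786, 'cy': 233.31180462760648, 'R': array([[-0.02926745, -0.99956483,  0.00368264],
       [-0.99377479,  0.02870132, -0.1076471 ],
       [ 0.10749455, -0.00681027, -0.99418235]]), 't': array([-0.06545516,  0.54331924,  1.08079283])}
{'clock': 0.1, 'position': array([ 0.16890052, -0.60147102,  0.2494849 ]), 'tool_rot': array([-3.14056993e+00,  5.59427863e-05,  2.73752662e-01]), 'grip_width': 0.08531854212470659}
```

View pics/scene0.png

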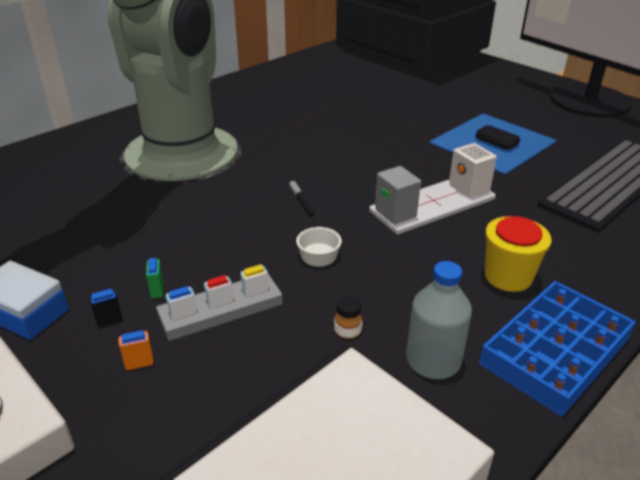

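View pics/top0.png

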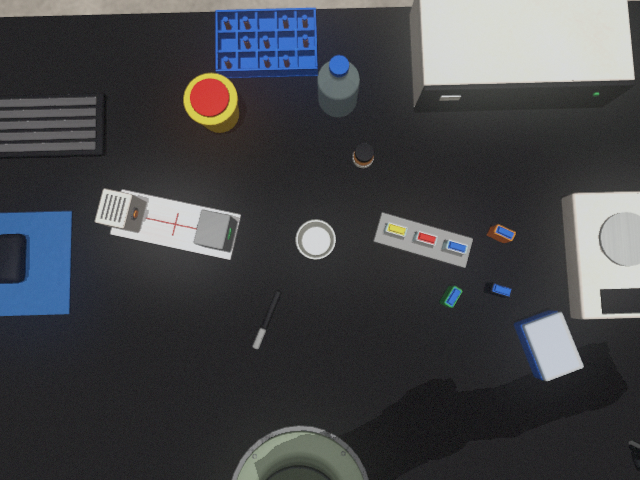

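The scene view shows the rack with blue, red and yellow stoppers at (180,297), (218,284) and (254,271), the dish at (319,246) and the photometer at (433,200). In the top view, blue is at (457,247), red (427,238), yellow (397,229), the dish (316,239), the photometer cross about (176,224), and the jar (363,156).

```bash
cat > h.py <<'E'
import numpy as np, cv2
from workcell import bot
def ray(p,uv,z):
    f=240/np.tan(np.radians(p["vertical_fov"])/2)
    uv=np.atleast_2d(uv).astype(float)
    d=np.c_[(uv[:,0]-p["cx"])/f,(uv[:,1]-p["cy"])/f,np.ones(len(uv))]@p["R"]
    c=-p["R"].T@p["t"]
    return c+d*((z-c[2])/d[:,2])[:,None]
def mask(im,lo,hi,box=None):
    h=cv2.cvtColor(im,cv2.COLOR_RGB2HSV); m=cv2.inRange(h,np.array(lo),np.array(hi))
    if box:
        k=np.zeros_like(m);x0,y0,x1,y1=box;k[y0:y1,x0:x1]=255;m&=k
    return m
def blob(m):
    c=max(cv2.findContours(m,cv2.RETR_EXTERNAL,cv2.CHAIN_APPROX_NONE)[0],key=cv2.contourArea)
    M=cv2.moments(c); return np.array([M["m10"]/M["m00"],M["m01"]/M["m00"]]),c
E
python3 - <<'E'
from h import *
im=cv2.imread("pics/top0.png")[:,:,::-1].copy(); p=bot.camera_params("top")
S={}
for n,lo,hi,b in [("blue",(100,120,60),(125,255,255),(440,230,472,262)),("red",(0,150,80),(8,255,255),(412,225,442,252)),("yel",(22,120,80),(35,255,255),(380,215,412,242))]:
    c,k=blob(mask(im,lo,hi,b)); S[n]=ray(p,c,.068)[0]; print(n,c,cv2.contourArea(k),S[n])
d=S["yel"]-S["blue"]; print("rack len",np.linalg.norm(d[:2]),"yaw",np.arctan2(d[1],d[0]))
c,k=blob(mask(im,(0,0,90),(179,80,255),(285,210,345,270)))
(e,ax,a)=cv2.fitEllipse(k); print("dish",e,ax,ray(p,e,.036))
m=mask(im,(0,70,60),(10,255,255),(146,205,200,245))|mask(im,(170,70,60),(179,255,255),(146,205,200,245))
pts=np.argwhere(m)[:,::-1]; print(len(pts))
w=ray(p,pts,.012)[:,:2]
# split the long line / cross: long line dir via rack-less fit
l=cv2.fitLine(w.astype(np.float32),cv2.DIST_HUBER,0,.002,.01).ravel(); v=l[:2]; n=np.array([-v[1],v[0]])
q=(w-l[2:])@np.c_[v,n]; on=abs(q[:,1])<.004
l=cv2.fitLine(w[on].astype(np.float32),cv2.DIST_L2,0,.01,.01).ravel();v=l[:2];n=np.array([-v[1],v[0]])
q=(w-l[2:])@np.c_[v,n]; off=abs(q[:,1])>.006
A=np.polyfit(q[off,1],q[off,0],1); print("cross",l[2:]+v*A[1],"beam yaw",np.arctan2(v[1],v[0]),"skew",A[0],off.sum(),on.sum())
E
```

```text
blue [456.60674157 246.17602996] 89.0 [ 0.5034397 -0.3343432  0.068    ]
red [426.21174004 237.43186583] 79.5 [ 0.52303294 -0.27353297  0.068     ]
yel [396.06311637 228.765286  ] 84.5 [ 0.54251497 -0.21302472  0.068     ]
rack len 0.1274560729485405 yaw 1.259200187136439
dish (315.1690979003906, 238.94927978515625) (39.677452087402344, 39.77760314941406) [[ 0.52960095 -0.04717128  0.036     ]]
63
cross [0.57330354 0.25290283] beam yaw 1.3321272 skew 0.0033383098622778956 12 50
```

Emit:
move_arm --moves '[[[1, 0.394, -0.167, 0.05, 0, 0, -0.157], [1, 0.394, -0.167, 0.05, 0, 0, -0.157], [1, 0.394, -0.167, 0.05, 0, 0, -0.157], [1, 0.394, -0.167, 0.05, 0, 0, -0.157], [1, 0.394, -0.167, 0.05, 0, 0, -0.157]]]'

```text
clock: 0.6
position: [0.3641, -0.4451, 0.2207]
tool_rot: [-3.141, -0.0, 1.03]
force: [0.7, -0.7, 0.0]
grip_width: 0.0855
finger_force: 0.0
```

```bash
cat >> h.py <<'E'
from scipy.spatial.transform import Rotation as Ro
def rel(pos,yaw,show=True):
    s=bot.observe(); R=Ro.from_euler("xyz",s["tool_rot"]); T=Ro.from_euler("xyz",[np.pi,0,yaw])
    print("t",s["clock"],"pos",s["position"].round(4),"rot",s["tool_rot"].round(4),"grip",round(s["grip_width"],4),"ff",s["finger_force"],"F",np.round(s["force"],1),"q",s["qpos"].round(2))
    print("shift",R.inv().apply(np.array(pos)-s["position"]).round(4),"turn",((R.inv()*T).as_rotvec()/2/np.pi).round(4))
E
python3 -c "
from h import *
rel([.5034,-.3343,.2],1.259)"
```

```text
t 0.6 pos [ 0.3641 -0.4451  0.2207] rot [-3.1415 -0.      1.0298] grip 0.0855 ff 0.0 F [ 0.7 -0.7  0. ] q [ 0.97  0.48 -0.26  1.76  0.15  0.92  0.1 ]
shift [0.1667 0.0624 0.0207] turn [-0.     -0.     -0.0365]
```

Emit:
move_arm --moves '[[[1, 0.166, 0.062, 0.02, 0, 0, -0.0365], [1, 0.166, 0.062, 0.02, 0, 0, -0.0365], [1, 0.166, 0.062, 0.02, 0, 0, -0.0365], [1, 0.166, 0.062, 0.02, 0, 0, -0.0365], [0.7, 0.166, 0.062, 0.02, 0, 0, -0.0365]]]'

```text
clock: 1.1
position: [0.5052, -0.3331, 0.2001]
tool_rot: [-3.141, -0.002, 1.259]
force: [-1.3, 0.6, -0.2]
grip_width: 0.0734
finger_force: 0.0
```

```bash
python3 -c "
from h import *
rel([.5034,-.3343,.046],1.259)
im=bot.grab_frame('wrist');p=bot.camera_params('wrist');cv2.imwrite('pics/w1.png',im[:,:,::-1]);np.save('w1.npy',p,allow_pickle=True)
m=mask(im,(100,120,60),(125,255,255))
for c in cv2.findContours(m,0,2)[0]:
    if cv2.contourArea(c)>150: r=cv2.minAreaRect(c);print(r,ray(p,r[0],.068))
"
```

```text
t 1.1 pos [ 0.5052 -0.3331  0.2001] rot [-3.1413e+00 -2.3000e-03  1.2589e+00] grip 0.0734 ff 0.0 F [-1.3  0.6 -0.2] q [ 0.71  0.56 -0.33  1.69  0.22  0.93 -0.01]
shift [-0.0021 -0.0013  0.1541] turn [-0.0001 -0.0004 -0.    ]
((213.9096221923828, 438.87554931640625), (69.48405456542969, 31.892181396484375), 45.881404876708984) [[ 0.37796827 -0.46511614  0.068     ]]
((240.48756408691406, 373.2638244628906), (47.67086410522461, 23.33612060546875), 86.98721313476562) [[ 0.41718668 -0.41831485  0.068     ]]
((399.4706726074219, 345.1176452636719), (19.887920379638672, 46.081764221191406), 14.03624439239502) [[ 0.52851912 -0.43082358  0.068     ]]
((171.77810668945312, 255.83834838867188), (54.59041976928711, 22.831302642822266), 14.826478958129883) [[ 0.40727094 -0.32323334  0.068     ]]
((320.0, 229.0), (52.0, 22.0), 90.0) [[ 0.50256655 -0.33541301  0.068     ]]
```

View pics/w1.png

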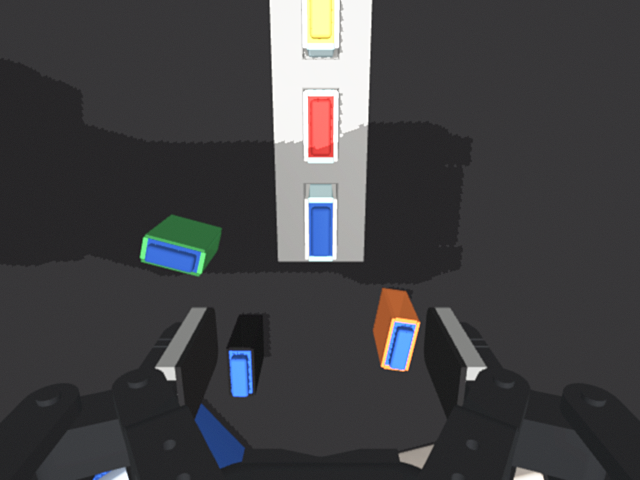

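The wrist view shows the target's blue stopper at (320,229), square to the tool. The black, orange and green decoys at (240,373), (400,345) and (172,256) are clear of the fingers. Next I descend.

Emit:
move_arm --moves '[[[0.6, -0.0025, -0.0015, 0.05, 0, -0.0004, 0], [0.6, -0.0025, -0.0015, 0.1, 0, -0.0004, 0], [0.6, -0.0025, -0.0015, 0.135, 0, -0.0004, 0], [0.6, -0.0025, -0.0015, 0.154, 0, -0.0004, 0], [0.6, -0.0025, -0.0015, 0.154, 0, -0.0004, 0]]]' --force 40

```text
clock: 1.65
position: [0.4976, -0.3392, 0.0444]
tool_rot: [-3.137, 0.002, 1.252]
force: [-0.3, 0.2, 0.6]
grip_width: 0.051
finger_force: 0.0
```

```bash
python3 -c "
from h import *
rel([.503,-.335,.046],1.259)
im=bot.grab_frame('wrist');p=bot.camera_params('wrist');cv2.imwrite('pics/w2.png',im[:,:,::-1])
m=mask(im,(100,120,60),(125,255,255))
for c in cv2.findContours(m,0,2)[0]:
    if cv2.contourArea(c)>150: r=cv2.minAreaRect(c);print(r,ray(p,r[0],.068))
"
```

```text
t 1.65 pos [ 0.4976 -0.3392  0.0444] rot [-3.1370e+00  2.0000e-03  1.2519e+00] grip 0.051 ff 0.0 F [-0.3  0.2  0.6] q [ 0.68  0.77 -0.26  1.78  0.31  0.64 -0.09]
shift [ 0.0057  0.0038 -0.0016] turn [-0.0007  0.0003 -0.0011]
((31.947052001953125, 405.9881896972656), (77.11876678466797, 52.93102264404297), 12.52880859375) [[ 0.41748062 -0.3202234   0.068     ]]
((338.0, 359.5), (117.0, 54.0), 90.0) [[ 0.5058603  -0.33291686  0.068     ]]
```

View pics/w2.png

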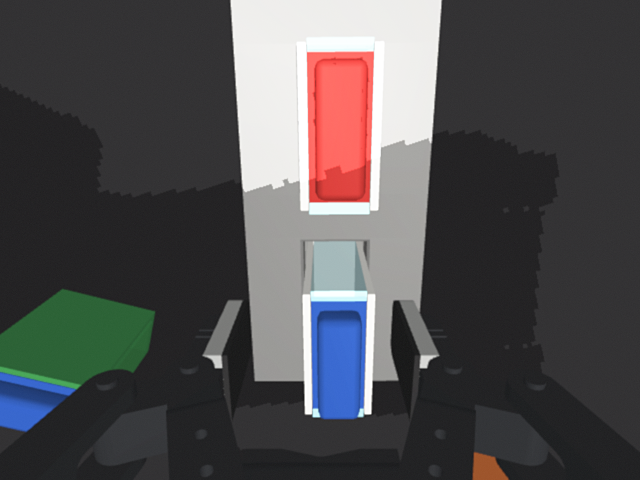

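The fingers straddle the blue cuvette at (338,355). The measured pose is about 6 mm off, possibly not settled, so I hold and read again.

Emit:
move_arm --moves '[[[0.6, 0, 0, 0, 0, 0, 0], [0.6, 0, 0, 0, 0, 0, 0]]]'

```text
clock: 1.9
position: [0.5004, -0.3398, 0.0485]
tool_rot: [3.14, 0.003, 1.252]
force: [1.1, -0.2, 0.6]
grip_width: 0.0512
finger_force: 0.0
```

```bash
python3 -c "
from h import *
rel([.503,-.335,.046],1.259)
im=bot.grab_frame('wrist');p=bot.camera_params('wrist')
m=mask(im,(100,120,60),(125,255,255))
for c in cv2.findContours(m,0,2)[0]:
    if cv2.contourArea(c)>1500: r=cv2.minAreaRect(c);print(r,ray(p,r[0],.068))
"
```

```text
t 1.9 pos [ 0.5004 -0.3398  0.0485] rot [3.1396 0.0032 1.2525] grip 0.0512 ff 0.0 F [ 1.1 -0.2  0.6] q [ 0.68  0.77 -0.26  1.78  0.31  0.64 -0.09]
shift [0.0054 0.001  0.0025] turn [ 0.0003  0.0005 -0.001 ]
((35.052940368652344, 400.5118103027344), (82.97590637207031, 51.520992279052734), 12.52880859375) [[ 0.41916532 -0.31977517  0.068     ]]
((328.5, 353.0), (114.0, 53.0), 90.0) [[ 0.50523428 -0.3314132   0.068     ]]
```

Emit:
move_arm --moves '[[[0.6, 0.006, 0.001, 0.001, 0, 0, -0.001], [0.6, 0.006, 0.001, 0.001, 0, 0, -0.001], [0.6, 0.006, 0.001, 0.001, 0, 0, -0.001], [0.6, 0.006, 0.001, 0.001, 0, 0, -0.001]]]'

```text
clock: 2.35
position: [0.5028, -0.3336, 0.046]
tool_rot: [-3.142, 0.003, 1.259]
force: [0.3, 0.2, 0.1]
grip_width: 0.0518
finger_force: 0.0
```

```bash
python3 -c "
from h import *
for i in range(3):
    rel([.503,-.335,.046],1.259)
    im=bot.grab_frame('wrist');p=bot.camera_params('wrist')
m=mask(im,(100,120,60),(125,255,255))
for c in cv2.findContours(m,0,2)[0]:
    if cv2.contourArea(c)>1500: r=cv2.minAreaRect(c);print(r,ray(p,r[0],.068))
"
```

```text
t 2.35 pos [ 0.5028 -0.3336  0.046 ] rot [-3.1416e+00  2.6000e-03  1.2595e+00] grip 0.0518 ff 0.0 F [0.3 0.2 0.1] q [ 0.67  0.77 -0.26  1.78  0.31  0.64 -0.09]
shift [-0.0013  0.0006  0.    ] turn [-0.      0.0004  0.0001]
t 2.4 pos [ 0.5027 -0.3337  0.046 ] rot [-3.1415e+00  2.6000e-03  1.2593e+00] grip 0.051 ff 0.0 F [ 0.   0.7 -0. ] q [ 0.67  0.77 -0.26  1.78  0.31  0.63 -0.09]
shift [-0.0012  0.0006 -0.    ] turn [-0.      0.0004  0.0001]
t 2.45 pos [ 0.5027 -0.3337  0.046 ] rot [-3.1415e+00  2.6000e-03  1.2593e+00] grip 0.0511 ff 0.0 F [ 0.1 -0.5 -0.4] q [ 0.67  0.77 -0.26  1.78  0.31  0.64 -0.09]
shift [-0.0012  0.0006 -0.    ] turn [-0.      0.0004  0.    ]
((25.34455680847168, 419.0455017089844), (63.560997009277344, 52.233299255371094), 12.724355697631836) [[ 0.41782449 -0.31803737  0.068     ]]
((327.5, 377.5), (113.0, 53.0), 90.0) [[ 0.50537072 -0.33133606  0.068     ]]
```

Emit:
move_arm --moves '[[[0.4, 0.001, 0.001, 0, 0, 0.0004, 0], [0.4, 0.001, 0.001, 0, 0, 0.0004, 0], [0.1, 0.001, 0.001, 0, 0, 0.0004, 0], [0.1, 0.001, 0.001, 0, 0, 0.0004, 0], [0.1, 0.001, 0.001, 0, 0, 0.0004, 0]]]' --force 40

```text
clock: 3.0
position: [0.5041, -0.333, 0.046]
tool_rot: [3.142, 0.0, 1.259]
force: [1.2, -0.0, -0.6]
grip_width: 0.0191
finger_force: 42.3
```

Emit:
move_arm --moves '[[[0.1, 0, 0, 0, 0, 0, 0], [0.1, 0, 0, 0, 0, 0, 0], [0.1, 0, 0, 0, 0, 0, 0]]]'

```text
clock: 3.3
position: [0.5041, -0.333, 0.046]
tool_rot: [3.142, 0.0, 1.259]
force: [0.7, -0.5, 1.4]
grip_width: 0.0193
finger_force: 42.3
```

```bash
python3 -c "
from h import *
rel([.503,-.335,.046],1.259)
im=bot.grab_frame('wrist');cv2.imwrite('pics/w3.png',im[:,:,::-1])"
```

```text
t 3.3 pos [ 0.5041 -0.333   0.046 ] rot [3.1415 0.     1.2594] grip 0.0193 ff 42.324026226997375 F [ 0.7 -0.5  1.4] q [ 0.67  0.77 -0.26  1.78  0.31  0.64 -0.09]
shift [-0.0022 -0.0004 -0.    ] turn [0.     0.     0.0001]
```

View pics/w3.png

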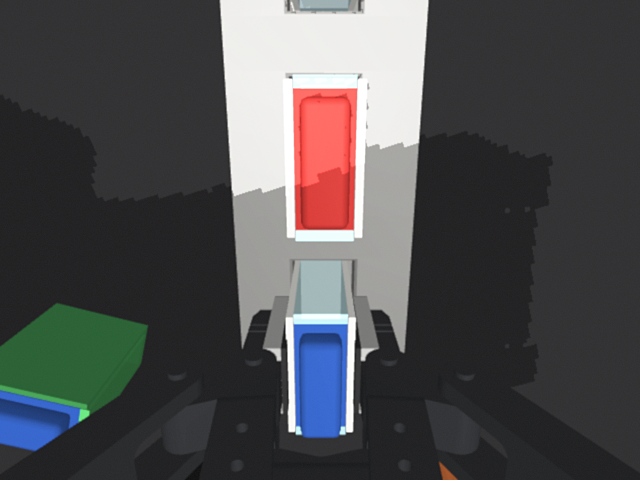

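The cuvette is gripped squarely: opening 19.3 mm, stopper at (320,380), pads on the frosted walls only. I lift it.

Emit:
move_arm --moves '[[[0.1, 0, 0, -0.02, 0, 0, 0], [0.1, 0, 0, -0.05, 0, 0, 0], [0.1, 0, 0, -0.09, 0, 0, 0], [0.1, 0, 0, -0.12, 0, 0, 0], [0.1, 0, 0, -0.12, 0, 0, 0]]]'

```text
clock: 3.85
position: [0.5055, -0.3339, 0.1699]
tool_rot: [3.136, 0.001, 1.259]
force: [0.5, -0.1, -0.5]
grip_width: 0.0195
finger_force: 42.6
```

```bash
python3 -c "
from h import *
rel([.5296,-.0472,.15],1.259)"
```

```text
t 3.85 pos [ 0.5055 -0.3339  0.1699] rot [3.1362e+00 1.4000e-03 1.2591e+00] grip 0.0195 ff 42.609325647354126 F [ 0.5 -0.1 -0.5] q [ 0.71  0.6  -0.32  1.72  0.24  0.86 -0.03]
shift [ 0.2803 -0.0651  0.0192] turn [0.0009 0.0002 0.    ]
```

Emit:
move_arm --moves '[[[0.1, 0.04, -0.009, 0, 0, 0, 0], [0.1, 0.085, -0.02, 0, 0, 0, 0], [0.1, 0.13, -0.03, 0, 0, 0, 0], [0.1, 0.175, -0.041, 0.005, 0, 0, 0], [0.1, 0.21, -0.049, 0.01, 0, 0, 0]]]'

```text
clock: 4.35
position: [0.5214, -0.1153, 0.1554]
tool_rot: [-3.141, -0.0, 1.261]
force: [-0.3, -0.5, -0.4]
grip_width: 0.0195
finger_force: 42.6
```

Emit:
move_arm --moves '[[[0.1, 0.04, -0.009, 0.005, 0, 0, 0], [0.1, 0.06, -0.014, 0.005, 0, 0, 0], [0.1, 0.07, -0.016, 0.005, 0, 0, 0], [0.1, 0.07, -0.016, 0.005, 0, 0, 0], [0.1, 0.07, -0.016, 0.005, 0, 0, 0]]]'

```text
clock: 4.85
position: [0.5278, -0.0479, 0.1507]
tool_rot: [-3.141, 0.001, 1.258]
force: [0.4, -0.7, -0.5]
grip_width: 0.0194
finger_force: 42.6
```

```bash
python3 -c "
from h import *
rel([.5296,-.0472,.06],1.259)
im=bot.grab_frame('top');cv2.imwrite('pics/t2.png',cv2.resize(im[160:320,230:430],None,fx=3,fy=3)[:,:,::-1])
im=bot.grab_frame('scene');cv2.imwrite('pics/s2.png',cv2.resize(im[150:350,130:400],None,fx=2.5,fy=2.5)[:,:,::-1])"
```

```text
t 4.85 pos [ 0.5278 -0.0479  0.1507] rot [-3.1413e+00  7.0000e-04  1.2582e+00] grip 0.0194 ff 42.581244707107544 F [ 0.4 -0.7 -0.5] q [ 0.23  0.52 -0.34  1.93  0.26  0.73 -0.57]
shift [0.0013 0.0015 0.0907] turn [-0.      0.0001 -0.0001]
```

View pics/s2.png

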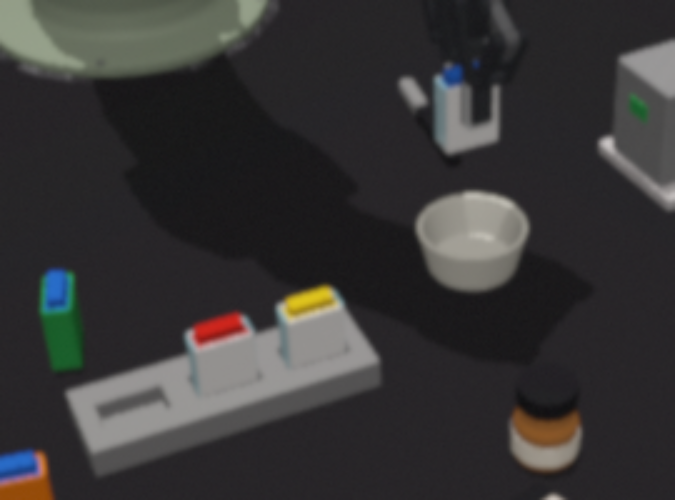

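The cuvette hangs upright over the dish, cuvette at about (466,115) and dish at (472,240) in the crop. Red and yellow are undisturbed.

Emit:
move_arm --moves '[[[0.1, 0.0013, 0.0015, 0.03, 0, 0, 0], [0.1, 0.0013, 0.0015, 0.06, 0, 0, 0], [0.1, 0.0013, 0.0015, 0.08, 0, 0, 0], [0.1, 0.0013, 0.0015, 0.09, 0, 0, 0], [0.1, 0.0013, 0.0015, 0.09, 0, 0, 0]]]'

```text
clock: 5.45
position: [0.5293, -0.0464, 0.0601]
tool_rot: [-3.14, 0.001, 1.259]
force: [0.2, -0.5, -0.5]
grip_width: 0.0196
finger_force: 42.6
```

Emit:
move_arm --moves '[[[0.1, 0, 0, 0, 0, 0, 0], [0.1, 0, 0, 0, 0, 0, 0], [0.1, 0, 0, 0, 0, 0, 0]]]'

```text
clock: 5.75
position: [0.5303, -0.0459, 0.0618]
tool_rot: [3.14, -0.0, 1.259]
force: [0.2, 0.2, -0.6]
grip_width: 0.0195
finger_force: 42.6
```

```bash
python3 -c "
from h import *
rel([.5296,-.0472,.06],1.259)
im=bot.grab_frame('scene');cv2.imwrite('pics/s3.png',cv2.resize(im[150:350,230:400],None,fx=3,fy=3)[:,:,::-1])"
```

```text
t 5.75 pos [ 0.5303 -0.0459  0.0618] rot [ 3.1403e+00 -3.0000e-04  1.2591e+00] grip 0.0195 ff 42.59102404117584 F [ 0.2  0.2 -0.6] q [ 0.18  0.67 -0.28  1.96  0.34  0.55 -0.64]
shift [-0.0014 -0.0002  0.0018] turn [ 0.0002 -0.      0.    ]
```

View pics/s3.png

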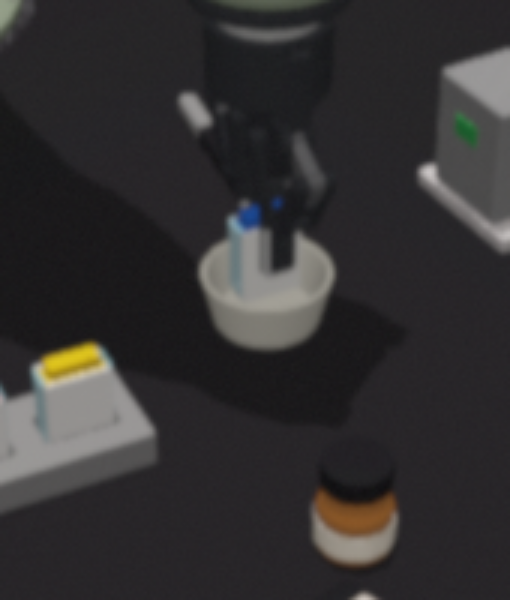

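The foot is inside the dish, below the rim, with no contact (dish rim at (266,270) in the crop). I go a touch deeper, then rise.

Emit:
move_arm --moves '[[[0.1, -0.001, 0, 0.003, 0, 0, 0], [0.1, -0.001, 0, 0.003, 0, 0, 0], [0.1, -0.001, 0, 0.003, 0, 0, 0], [0.1, -0.001, 0, -0.03, 0, 0, 0], [0.1, -0.001, 0, -0.07, 0, 0, 0]]]'

```text
clock: 6.3
position: [0.5285, -0.0464, 0.1307]
tool_rot: [-3.138, 0.001, 1.26]
force: [-0.2, -0.5, 0.3]
grip_width: 0.0192
finger_force: 42.5
```

Emit:
move_arm --moves '[[[0.1, 0, 0, -0.04, 0, 0, 0], [0.1, 0, 0, -0.07, 0, 0, 0], [0.1, 0, 0, -0.08, 0, 0, 0], [0.1, 0, 0, -0.08, 0, 0, 0], [0.1, 0, 0, -0.08, 0, 0, 0]]]'

```text
clock: 6.8
position: [0.5291, -0.0468, 0.21]
tool_rot: [-3.14, 0.0, 1.259]
force: [-0.0, -0.0, -1.7]
grip_width: 0.0193
finger_force: 42.6
```

```bash
python3 -c "
from h import *
rel([.5733,.2529,.21],1.332)"
```

```text
t 6.8 pos [ 0.5291 -0.0468  0.21  ] rot [-3.1405e+00  4.0000e-04  1.2593e+00] grip 0.0193 ff 42.55451738834381 F [-0.  -0.  -1.7] q [ 0.26  0.44 -0.38  1.87  0.21  0.86 -0.53]
shift [ 2.988e-01 -4.970e-02 -1.000e-04] turn [-0.0002  0.0001 -0.0116]
```

Emit:
move_arm --moves '[[[0.1, 0.04, -0.007, 0, 0, 0, -0.0116], [0.1, 0.09, -0.015, 0, 0, 0, -0.0116], [0.1, 0.14, -0.023, 0, 0, 0, -0.0116], [0.1, 0.185, -0.031, 0, 0, 0, -0.0116], [0.1, 0.215, -0.036, 0, 0, 0, -0.0116]]]'

```text
clock: 7.3
position: [0.5602, 0.1728, 0.2091]
tool_rot: [-3.139, 0.0, 1.335]
force: [0.6, -0.7, -1.6]
grip_width: 0.0193
finger_force: 42.6
```

Emit:
move_arm --moves '[[[0.1, 0.03, -0.003, 0, 0, 0, 0], [0.1, 0.035, -0.003, 0, 0, 0, 0], [0.1, 0.035, -0.003, 0, 0, 0, 0], [0.1, 0.035, -0.003, 0, 0, 0, 0], [0.1, 0.035, -0.003, 0, 0, 0, 0]]]'

```text
clock: 7.8
position: [0.5665, 0.2023, 0.2105]
tool_rot: [-3.141, 0.001, 1.331]
force: [-1.5, -0.5, -0.9]
grip_width: 0.0194
finger_force: 42.6
```

```bash
python3 -c "
from h import *
rel([.5733,.2529,.21],1.332)
p=bot.camera_params('wrist');im=bot.grab_frame('wrist');cv2.imwrite('pics/w4.png',im[:,:,::-1]);import pickle;pickle.dump(p,open('w4.pkl','wb'))"
```

```text
t 7.8 pos [0.5665 0.2023 0.2105] rot [-3.1412e+00  9.0000e-04  1.3308e+00] grip 0.0194 ff 42.5550502538681 F [-1.5 -0.5 -0.9] q [-0.16  0.55 -0.41  1.69  0.26  0.96 -0.91]
shift [ 0.0508 -0.0054  0.0005] turn [-0.0001  0.0001 -0.0002]
```

View pics/w4.png

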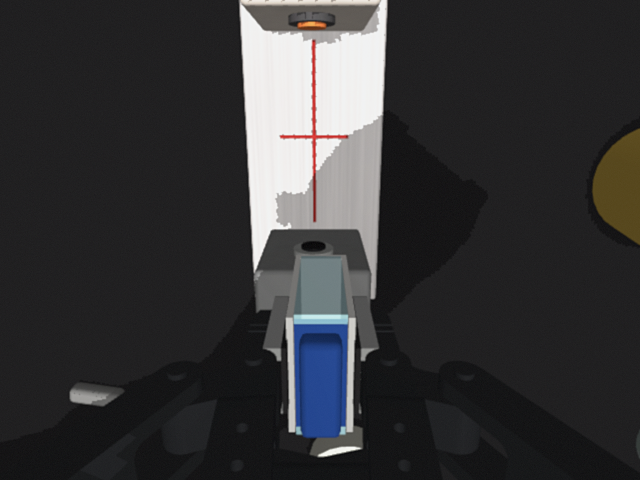

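The wrist view shows the red cross at (314,137), the beam line nearly vertical, lamp above, detector at (313,250), and the held cuvette at (320,380).

```bash
python3 -c "
from h import *
import pickle
p=pickle.load(open('w4.pkl','rb'));im=cv2.imread('pics/w4.png')[:,:,::-1].copy()
m=mask(im,(0,90,60),(8,255,255),(270,45,360,222))|mask(im,(172,90,60),(179,255,255),(270,45,360,222))
pt=np.argwhere(m)[:,::-1]
A=pt[abs(pt[:,1]-137)>6];B=pt[abs(pt[:,0]-314)>6]
wa=ray(p,A,.012)[:,:2];wb=ray(p,B,.012)[:,:2]
f=lambda w:cv2.fitLine(w.astype(np.float32),cv2.DIST_HUBER,0,.001,.001).ravel().astype(float)
a=f(wa);b=f(wb)
t=np.linalg.solve(np.c_[a[:2],-b[:2]],b[2:]-a[2:]);print('cross',a[2:]+a[:2]*t[0],'yaw',np.arctan2(a[1],a[0])%np.pi,'cross yaw',np.arctan2(b[1],b[0])%np.pi)
mb=mask(im,(100,120,60),(125,255,255),(280,300,360,440));c,k=blob(mb);r=cv2.minAreaRect(k);print(r)
s=bot.observe();R=Ro.from_euler('xyz',s['tool_rot'])
x,y,w,h=cv2.boundingRect(k)
# front/rear edges of the frosted top rim (z=foot+52 -> TCP+14mm)
for uv in [(320,y),(320,y+h)]: print(R.inv().apply(ray(p,uv,s['position'][2]+.014)[0]-s['position']).round(4))
print(R.inv().apply(ray(p,r[0],s['position'][2]+.022)[0]-s['position']).round(4))
"
```

```text
cross [0.57326191 0.25278513] yaw 1.3331978341936368 cross yaw 2.8986057593733614
((320.5, 380.5), (113.0, 53.0), 90.0)
[ 0.0153 -0.0004 -0.014 ]
[-0.0253 -0.0004 -0.014 ]
[ 0.002  -0.0002 -0.022 ]
```

Emit:
move_arm --moves '[[[0.1, 0.03, -0.003, 0, 0, 0, -0.0003], [0.1, 0.045, -0.005, 0, 0, 0, -0.0003], [0.1, 0.051, -0.0055, 0, 0, 0, -0.0003], [0.1, 0.051, -0.0055, 0, 0, 0, -0.0003], [0.1, 0.051, -0.0055, 0, 0, 0, -0.0003]]]'

```text
clock: 8.35
position: [0.5732, 0.2535, 0.2108]
tool_rot: [-3.142, 0.001, 1.334]
force: [-0.4, -0.4, -0.6]
grip_width: 0.0194
finger_force: 42.6
```

Emit:
move_arm --moves '[[[0.1, 0, 0, 0.02, 0, 0, 0], [0.1, 0, 0, 0.045, 0, 0, 0], [0.1, 0, 0, 0.055, 0, 0, 0], [0.1, 0, 0, 0.055, 0, 0, 0], [0.1, 0, 0, 0.055, 0, 0, 0]]]'

```text
clock: 8.85
position: [0.5735, 0.2544, 0.1568]
tool_rot: [3.141, -0.0, 1.334]
force: [-1.3, 0.5, -0.3]
grip_width: 0.0194
finger_force: 42.6
```

```bash
python3 -c "
from h import *
rel([.5733,.2528,.082],1.333)"
```

```text
t 8.85 pos [0.5735 0.2544 0.1568] rot [ 3.1411e+00 -3.0000e-04  1.3338e+00] grip 0.0194 ff 42.55970478057861 F [-1.3  0.5 -0.3] q [-0.25  0.66 -0.39  1.66  0.31  0.89 -1.  ]
shift [-0.0016  0.0001  0.0748] turn [ 0.0001 -0.0001  0.0001]
```

Emit:
move_arm --moves '[[[0.1, -0.001, 0, 0.02, 0, 0, 0], [0.1, -0.001, 0, 0.04, 0, 0, 0], [0.1, -0.001, 0, 0.06, 0, 0, 0], [0.1, -0.001, 0, 0.07, 0, 0, 0], [0.1, -0.001, 0, 0.0745, 0, 0, 0]]]'

```text
clock: 9.35
position: [0.5731, 0.2536, 0.0815]
tool_rot: [3.141, -0.0, 1.334]
force: [0.1, -1.4, 0.5]
grip_width: 0.0197
finger_force: 42.6
```

Emit:
move_arm --moves '[[[0.1, 0, 0, 0, 0, 0, 0], [0.1, 0, 0, 0, 0, 0, 0], [0.1, 0, 0, 0, 0, 0, 0], [0.1, 0, 0, 0, 0, 0, 0], [0.1, 0, 0, 0, 0, 0, 0]]]'

```text
clock: 9.85
position: [0.5731, 0.2536, 0.0818]
tool_rot: [3.141, -0.0, 1.334]
force: [-0.3, 0.7, -0.1]
grip_width: 0.0194
finger_force: 42.6
```

```bash
python3 -c "
from h import *
rel([.5733,.2528,.082],1.333)
im=bot.grab_frame('scene')[120:260,340:520];a=cv2.resize(im,None,fx=2.2,fy=2.2)
b=cv2.resize(bot.grab_frame('wrist'),(411,308));cv2.imwrite('pics/f.png',np.hstack([a,b[:308]])[:,:,::-1])"
```

```text
t 9.85 pos [0.5731 0.2536 0.0818] rot [ 3.1412e+00 -3.0000e-04  1.3340e+00] grip 0.0194 ff 42.571969628334045 F [-0.3  0.7 -0.1] q [-0.27  0.75 -0.36  1.7   0.36  0.75 -1.04]
shift [-0.0008  0.0004 -0.0002] turn [ 0.0001 -0.      0.0002]
```

View pics/f.png

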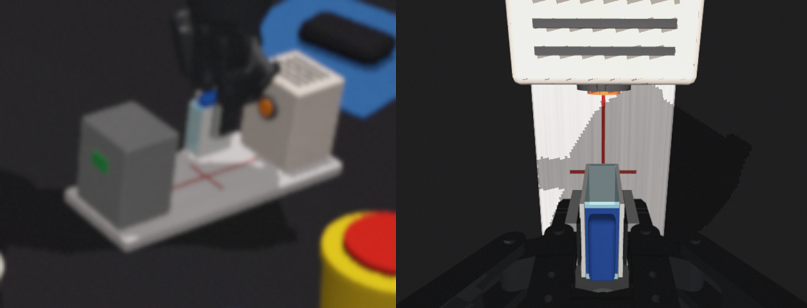

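The cuvette sits upright in the gap, in line with the red beam line and lamp lens (right crop, (603,90)). It touches nothing and the wrist force is about zero.

```bash
python3 -c "
from workcell import bot
print(bot.job_done())"
```

```text
the job is handed in; nothing more can be done
None
```

I gripped the blue-stoppered cuvette by its frosted faces, dipped its foot about 13 mm below the dish rim, and handed the job in at about 10 s with it held upright and square in the beam, within about 1 mm sideways and in height and 2–3 mm along the beam, touching nothing of the photometer.

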